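# Fit the idler on the tube conveyor and hold its tensioner back

### The job

Get the tube conveyor's drive head ready for its new belt: first put the flanged idler roller, flange down, fully home on the post of the tensioner arm while the arm stands at its rest. Then push the sprung arm back past its ratchet click and clearly further, so that it no longer leans on the pawl, and finish while still holding it there with your fingers, the roller still home on its post. Leave the spare roller, the kidney dish, the bottle and the tube rack where they are.

Things in the scene. Friction and masses are not known exactly. Their poses are not given: they have to be found in the camera images.
- idler: The flanged idler roller, loose, standing upright on the bench, matt grey plastic, 120 g, 44 mm tall: barrel 42 mm in diameter, with a flange at its foot 52 mm in diameter and 6 mm thick, and a through bore 19 mm in diameter. Origin: centre of its underside, z up along the bore. Grip it round the barrel.
- spare: A spare roller of the same grey plastic that belongs to another machine: no flange, 36 mm in diameter, 30 mm tall, bore only 7 mm. It may stand in either of the two places where rollers stand. Not to be used. Origin: centre of its underside.
- drive_head: Fixed conveyor drive head. Aluminium base plate 12 mm thick, x -110..160, y -100..100 mm in its frame (origin on the bench, z up); arm pivot at (30, 0). On it: grey gear motor (x 67..143, y -95..-45, 70 mm high), steel drive pulley (at (35, -78), 52 mm high), stop blocks (at (-40, +-64), 26 mm high), ratchet pawl beyond the pivot. A low conveyor bed with tubes runs on from x 165 mm.
- pivot (a point): A point on the vertical pivot axis of the tensioner arm, 32 mm above the bench. The dark pivot hub is 44 mm in diameter and rises to 38 mm, its brass pin to 48 mm.
- post_foot (a point): Centre of the post's foot near the free end of the tensioner arm, on the arm's top (32 mm above the bench), 130 mm from the pivot: the idler's underside comes here when home. Steel post 13 mm in diameter, 34 mm tall. Arm: steel bar 24 mm wide, 20 to 32 mm above the bench, ending in a 40 mm round pad. Moves with the arm: at rest (-84, 62) mm in the drive head's frame, at 0.8 rad (-94, -38).
- tensioner (a joint): Angle of the sprung arm about its vertical pivot, rad: 0 at rest, growing counterclockwise from above (post moves to the drive head's -y side), stop at 1.0. Spring at the post: 3 N at rest, 8 N at 0.6, 10 N at 0.9. The arm's tail meets the pawl at about 0.37 (up to 2 N more); click at about 0.6; let go after that, it leans on the pawl at about 0.585. Clearly past means over 0.66.
- pawl (a joint): Travel of the sprung ratchet pawl slider (dark steel block with wedge nose and thumb knob, 28 mm wide, beyond the pivot), m: 0 when engaged (forward), pushed back up to about 0.008 by the arm's tail as it passes, and back to 0 with the click. It needs no touching.
- dish: Blue kidney dish with three tubes in it, 230 x 100 x 44 mm, loose. To be left alone. Origin: centre of its underside.
- bottle: White plastic bottle, 64 mm in diameter, 170 mm tall, loose. To be left alone. Origin: centre of its underside.
- rack: White tube rack full of capped tubes, 100 x 160 mm, 115 mm tall, loose. To be left alone. Origin: centre of its underside.
Mind the look-alikes: they are no part of the job. Leave any red look-alike of the idler alone.

How it is judged:
By the outcome, as a careful person would: the job done as asked, in the order asked, and still so for the second after the job is handed in, while the arm keeps its last pose, push and grip.
It also fails if it takes over 42 s, if anything falls off the work surface, if the arm or the gripper's body presses on something with over 40 N, if the wrist force passes 120 N, or if a joint passes its speed limit or range.

### The arm

A 6-joint arm with a two-finger parallel gripper is mounted at the origin on the work surface. World frame = base frame: x ahead of the robot, y to its left, z up, the work surface at z = 0. Lengths are in mm, angles in rad, forces in N, time in s.
With the tool pointing down it reaches from about 325 to 900 mm from the base axis. Payload 6.1 kg.
Tool frame: the origin (TCP) lies between the finger pads; the fingertips stand 25 mm ahead of it and the grasp point (between the pads) lies 6 mm ahead of it; z points along the fingers, y is the direction in which the jaws open and shut (so a half turn about z gives the same grasp; the last joint's range is limited). The gripper opens to 85 mm and grips with 20 to 120 N. Pads are 22 mm wide; open, the fingers measure 114 mm over their backs; the gripper's body (76 mm by 85 mm) begins 54 mm behind the grasp point. The pads swing forward as they close: fully open they stand 13 mm farther back than shut.
Start: joints at [1.171, 0.22, 1.526, -0, 1.395, -0.126], TCP at [168.994, 601.712, 256.3] pointing down, gripper open.
Joint ranges: [-2.98, 2.98], [-0.91, 2.08], [0.09, 2.57], [-1.24, 4.39], [0.2, 2.65], [-2.68, 2.68]. Speed limits (rad/s): [2.57, 2.57, 3.01, 3.14, 3.14, 3.14].

### API

Orientations are given as a 3x3 rotation matrix whose columns are the frame's x, y, z axes.
In Python, from rig import * gives the robot as it stands.
- The arm moves only by the shell command python3 -m handwheel 'ROWS' [OPENING] [FORCE]. ROWS is JSON, a list of rows, each a list of 6 numbers: the shift along the tool's x, y, z in mm, then the turn, a rotation vector about the tool's x, y, z in degrees. A call has 1 to 20 rows; each row shifts and turns the commanded pose from where the row before left it, along the tool's axes as they then stand; what a row does not reach is not made up. A row lasts 1/8 s, in which the tool goes at most 62.5 mm and 10.7 degrees, less where a joint would pass 70% of its speed; a pose out of reach is approached as far as the arm can. A call with a gripper value outside its range is refused whole. OPENING is the opening, from -1 (shut) to 1 (fully open), so that 0 is half open, set as the call begins (- or left out, the last holds). The fingers move at their own pace and stop on an object; FORCE is the grip in N (left out, the last holds). Time passes only in rows, so rows that do not move let the fingers close. It gives the time, the measured TCP pose, the force and the opening at its end, in the units of the state.
- observe(): the state, without advancing time (a new reading comes with each control period).
- get_image(name): name is "scene" or "top" or "wrist"; returns the picture (384x512x3 uint8, red, green, blue); there is no depth.
- calibration(name): a dict with "fx", "fy", "cx", "cy" (pixels), "eye" and "rotation" of the camera in the world. Camera axes: x right, y down, z forward; pixel columns grow to the right and rows downward; lengths in mm; the calibration is good to about 2 mm. The wrist camera is an equidistant fisheye: a pixel r from the principal point sees the ray r / f radians off the axis. A picture is of the moment at which its call begins: read the wrist's pose just before it. calibration takes no time and is no camera call; for the wrist camera it gives the pose at the moment of the call.
- job_done(): hands the job in, once; it reports no verdict.
Trained networks look in the newest picture that a camera, given by its name, has taken for a name from the list of things; names that differ only in an ending like _2 or _b are one class to them, and where a whole thing is asked for, a point or a joint stands for the part that bears it (a point fixed in the world has none). Each returns a list of dicts, best first, with "confidence" (0 to 1); they miss things now and then, are a little off and sometimes report something else, mostly with a low value. They report only what shows in the picture. A call takes as long as a camera call. They do not tell look-alikes from the thing itself.
- find_in(target, camera): "xyz" ([x, y, z] in mm, in the coordinates of the camera as it stood for that picture, good to about 4 mm: the middle of the surface that is visible of it).
- outline_of(target, camera): "pixels" (384x512 bool, what is visible of it).
- landmark_of(target, camera): "xyz" ([x, y, z] in mm, in the coordinates of the camera as it stood for that picture, good to about 4 mm: a listed point, or the origin of a listed thing).
The state is a dict: "clock": time; "q": joint angles; "qvel": joint speeds; "effort": joint torques, N m; "ee_pos": TCP position; "tcp_rot": TCP orientation; "force": force on the tool from outside, world axes, zero at the start; "torque": the same for the moment, N m; "opening": finger opening in mm.
Only numpy, scipy, OpenCV 4.12 (cv2) and the standard library are available. Lean on these libraries where they do the work, as an engineer would, in place of code of your own. Each camera call takes 0.05 s, during which the arm holds its last target.

## Working session

There is one attempt and no reset: what is moved stays moved. The work goes in short steps, Python scripts to look and compute and a shell command to move; the robot and the scene stay as the last step left them, time stands still between calls to the robot, and variables do not carry over. Pictures are saved under pics/ and viewed, and the job is handed in when it is done.

```bash
mkdir -p pics; ls; cat > h.py <<'E'
from rig import *
import numpy as np, cv2
def save(n,fn,crop=None,s=1):
    im=get_image(n)
    np.save('pics/'+fn+'.npy',im)
    o=im[:,:,::-1]
    if crop: x0,y0,x1,y1=crop; o=o[y0:y1,x0:x1]
    if s!=1:o=cv2.resize(o,None,fx=s,fy=s,interpolation=cv2.INTER_CUBIC)
    cv2.imwrite('pics/'+fn+'.png',o); return im
def w(n,p):
    c=calibration(n); return np.array(c['eye'])+np.array(c['rotation'])@np.array(p)
def ray(n,u,v,z):
    c=calibration(n); d=np.array([(u-c['cx'])/c['fx'],(v-c['cy'])/c['fy'],1]); d=np.array(c['rotation'])@d; e=np.array(c['eye'])
    return e+d*(z-e[2])/d[2]
def proj(n,P):
    c=calibration(n); d=np.array(c['rotation']).T@(np.array(P)-np.array(c['eye'])); return c['cx']+c['fx']*d[0]/d[2], c['cy']+c['fy']*d[1]/d[2]
E
python3 - <<'E'
from h import *
np.set_printoptions(precision=1,suppress=True)
save('top','top0',None,1.5);save('scene','scene0',None,1.5)
for n in ('top','scene'):
    c=calibration(n);print(n,c['eye'],c['fx'])
    for t in ('idler','spare','drive_head','pivot','post_foot'):
        for r in landmark_of(t,n)[:3]: print(t,w(n,r['xyz']),round(r['confidence'],2),np.array(proj(n,w(n,r['xyz']))))
s=observe();print(s['clock'],s['tcp_rot'],s['opening'])
E
```

```text
pics
top [ 364.1    0.3 1355. ] 449.7854426133415
idler [ 348.2 -166.7    3.8] 0.79 [322.1 239.6]
idler [ 457.6 -192.3   -3.2] 0.5 [329.1 202.9]
spare [ 561.4 -253.1   -1.2] 0.42 [347.9 168.4]
drive_head [578.7  84.7  -2.6] 0.63 [236.9 165.2]
pivot [604.9  81.8  32.5] 0.87 [237.  154.6]
post_foot [506.2 164.5  31.8] 0.82 [209.5 188.2]
scene [1590.7 -295.5  777.9] 478.8270694261269
idler [ 463.1 -194.7   -0.9] 0.84 [187.5 199.6]
idler [ 353.6 -167.3   -0.7] 0.5 [191.2 178.2]
spare [ 560.7 -259.9    0.8] 0.48 [168.2 223.2]
spare [ 461.  -198.3   -2.7] 0.15 [186.2 199.9]
drive_head [578.7  82.3  -2.4] 0.62 [293.1 207.8]
pivot [610.5  76.5  28.4] 0.97 [295.4 205.6]
post_foot [506.1 153.7  31.7] 0.91 [308.9 180.1]
0.6 [[-1.   0.3  0. ]
 [ 0.3  1.   0. ]
 [-0.   0.  -1. ]] 85.51960485786935
```

View pics/top0.png

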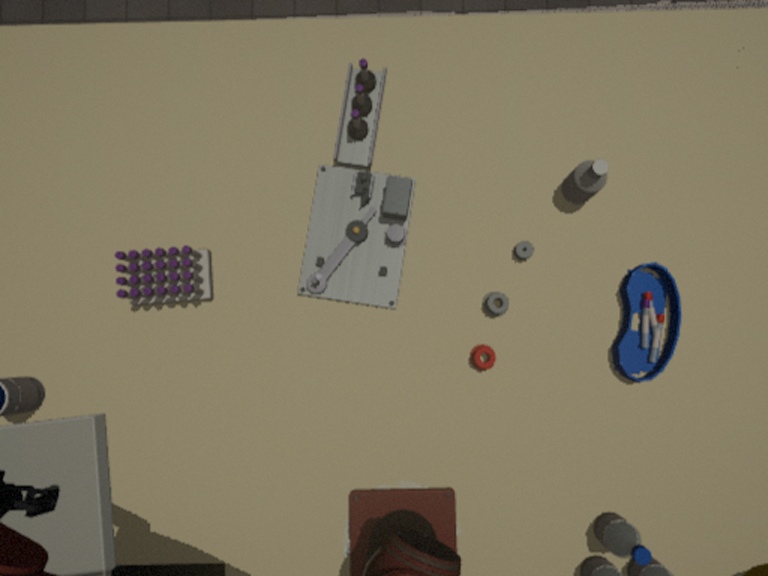

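View pics/scene0.png

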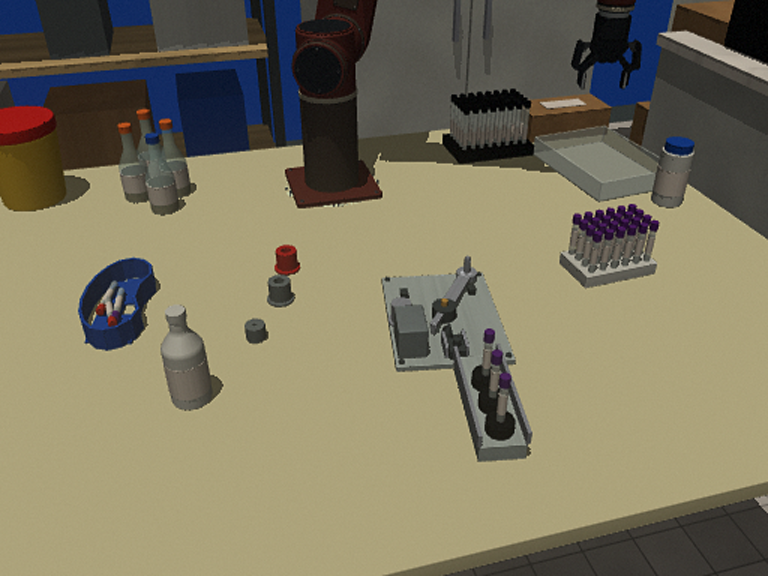

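```bash
python3 - <<'E'
import numpy as np,cv2
a=np.load('pics/top0.npy')[:,:,::-1][150:260,300:380]; b=np.load('pics/scene0.npy')[:,:,::-1][150:250,140:220]
cv2.imwrite('pics/crop0.png',np.hstack([cv2.resize(a,(400,550),interpolation=2),cv2.resize(b,(400,550),interpolation=2)]))
E
```

```text
(no output)
```

View pics/crop0.png

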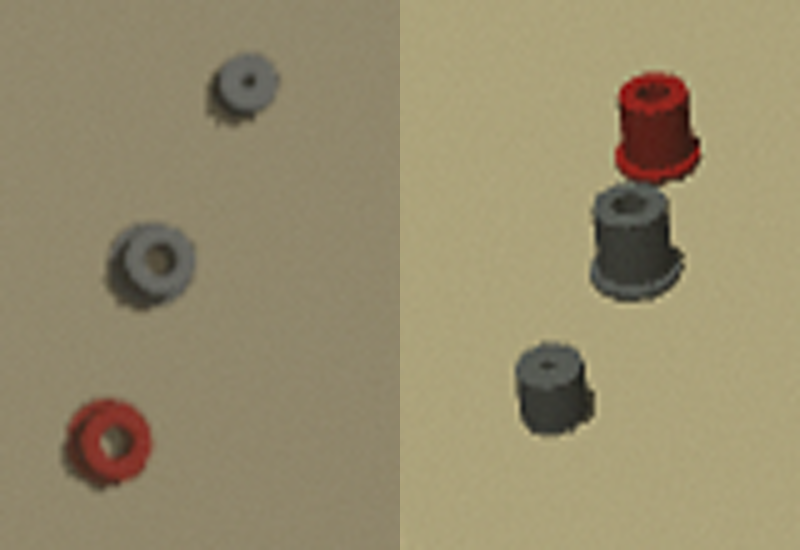

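Candidates, in top-picture pixels:
- (331,202): grey, with a flange and a wide bore. This fits the idler.
- (349,167): small grey, no flange, tiny bore. This is the spare.
- (322,239): the red look-alike.

The enlarged crop confirms that the idler is the one at (331,202). On the way to it I'll stop near the post for a wrist view.

```bash
cat >> h.py <<'E'
def shift(d,R=None):
    R=np.array(observe()['tcp_rot']) if R is None else R
    return R.T@np.array(d)
E
python3 - <<'E'
from h import *
np.set_printoptions(precision=4,suppress=True)
s=observe();print(s['tcp_rot'],s['clock'],shift([440-169,160-602,0]), calibration('wrist'))
E
```

```text
[[-0.9628  0.2703  0.    ]
 [ 0.2703  0.9628  0.    ]
 [-0.      0.     -1.    ]] 0.6 [-380.4026 -352.2766   -0.0041] {'fx': 297.3186396354542, 'fy': 297.3186396354542, 'cx': 257.6251304279782, 'cy': 194.1802433407545, 'eye': array([103.9264, 619.962 , 373.947 ]), 'rotation': array([[ 0.2707,  0.9294,  0.2509],
       [ 0.9627, -0.261 , -0.0718],
       [-0.0012,  0.261 , -0.9653]])}
```

```bash
python3 -m handwheel '[[-38,-35,0,0,0,0],[-38,-35,0,0,0,0],[-38,-35,0,0,0,0],[-38,-35,0,0,0,0],[-38,-35,0,0,0,0],[-38,-35,0,0,0,0],[-38,-35,0,0,0,0],[-38,-35,0,0,0,0],[-38,-35,0,0,0,0],[-38,-35,0,0,0,0],[0,0,0,0,0,0]]'
python3 - <<'E'
from h import *
np.set_printoptions(precision=1,suppress=True)
s=observe();print(s['ee_pos'],s['clock'],s['force'])
save('wrist','wr1',None,1.5)
for t in ('pivot','post_foot','tensioner'):
    for r in landmark_of(t,'wrist')[:2]: print(t,w('wrist',r['xyz']),r['confidence'])
E
```

```text
clock: 1.98
ee_pos: [441.7, 159.3, 256.6]
tcp_rot: [[-0.961, 0.275, 0.001], [0.275, 0.961, -0.001], [-0.001, -0.0, -1.0]]
force: [-0.8, 0.3, 0.6]
opening: 85.3
[441.7 159.3 256.6] 1.975 [-0.8  0.3  0.6]
pivot [600.6  82.4  30.6] 0.85
post_foot [504.  162.7  30.9] 0.68Traceback (most recent call last):
  File "<stdin>", line 6, in <module>
ValueError: it knows: bottle, dish, drive_head, idler, pivot, post_foot, rack, spare
```

View pics/wr1.png

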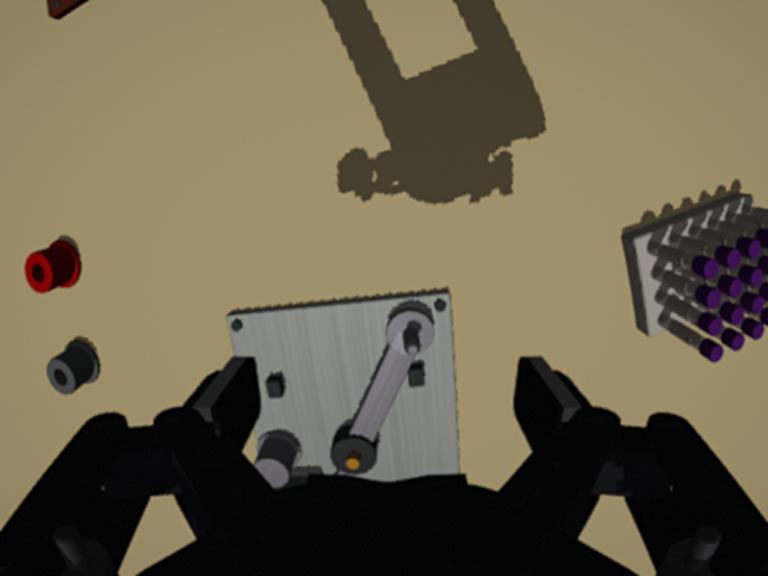

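The wrist view shows the round pad at (411,328), the post tip near (412,347) and the brass pin at (352,463). I'll enlarge these and triangulate them with the fisheye model.

```bash
cat >> h.py <<'E'
def rayw(u,v,z,c=None):
    c=c or calibration('wrist'); x=np.array([u-c['cx'],v-c['cy']]); r=np.hypot(*x); th=r/c['fx']
    d=np.r_[x/r*np.sin(th),np.cos(th)]; d=np.array(c['rotation'])@d; e=np.array(c['eye']); return e+d*(z-e[2])/d[2]
def projw(P,c=None):
    c=c or calibration('wrist'); d=np.array(c['rotation']).T@(np.array(P)-np.array(c['eye'])); th=np.arctan2(np.hypot(d[0],d[1]),d[2]); k=c['fx']*th/np.hypot(d[0],d[1]); return np.array([c['cx']+k*d[0],c['cy']+k*d[1]])
E
python3 - <<'E'
from h import *
a=np.load('pics/wr1.npy')[:,:,::-1]
def cr(a,x0,y0,wd,ht,s): return cv2.resize(a[y0:y0+ht,x0:x0+wd],None,fx=s,fy=s,interpolation=cv2.INTER_CUBIC)
b=np.load('pics/top0.npy')[:,:,::-1]
cv2.imwrite('pics/c1.png',np.hstack([cr(a,215,190,100,130,4),cr(b,195,140,60,80,6.5)]))if 0 else None
cv2.imwrite('pics/c1.png',cr(a,210,190,100,140,4.2)); cv2.imwrite('pics/c2.png',cr(b,195,140,60,80,7))
E
```

```text
(no output)
```

View pics/c1.png

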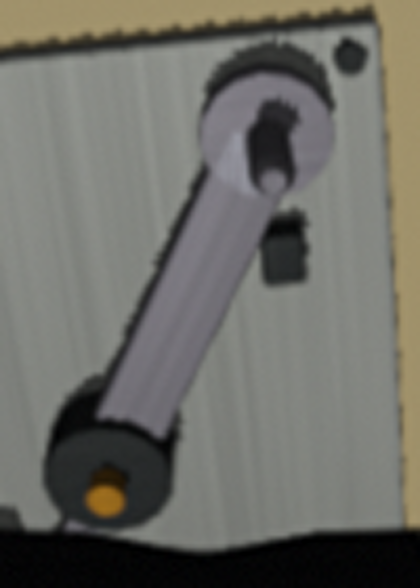

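View pics/c2.png

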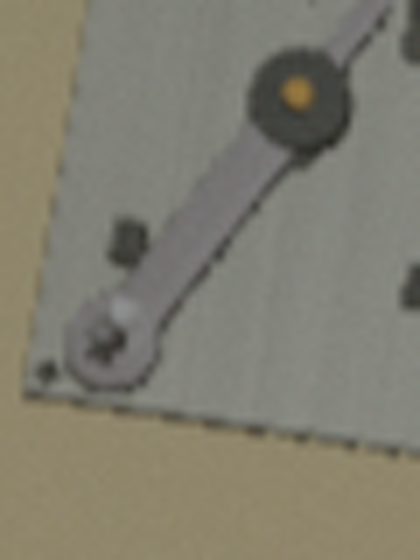

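```bash
python3 - <<'E'
from h import *
np.set_printoptions(precision=1,suppress=True)
f=lambda x,y,s,ox,oy:(x/s-.4+ox,y/s-.4+oy)
print('tip',rayw(*f(274,180,4.2,210,190),66),'pad',rayw(*f(267,133,4.2,210,190),32),'pin',rayw(*f(105,499,4.2,210,190),48))
print('top pad',ray('top',*f(113,337,7,195,140),32),'pin',ray('top',*f(297,92,7,195,140),48))
I=ray('top',*f(160,260,5,300,150),44);I2=ray('scene',*f(631,203,5,60,150),44) 
I2=ray('scene',*f(631-400,203*100/110,5*1.0,140,150),44)
print('idler',I,I2)
p=observe()['ee_pos'];print(p,shift([461-p[0],-193-p[1],0]))
E
```

```text
tip [502.7 164.4  66. ] pad [501.8 164.4  32. ] pin [604.2  83.7  48. ]
top pad [507.4 160.9  32. ] pin [607.8  80.6  48. ]
idler [ 458.1 -193.1   44. ] [ 463.4 -195.7   44. ]
[439.8 162.5 256.3] [-116.5 -336.5   -0.2]
```

```bash
python3 -m handwheel '[[-16,-48,10,0,0,0],[-16,-48,10,0,0,0],[-16,-48,14,0,0,0],[-17,-48,16,0,0,0],[-17,-48,16,0,0,0],[-17,-48,16,0,0,0],[-17,-48,16,0,0,0],[0,0,0,0,0,0],[0,0,0,0,0,0],[0,0,0,0,0,0]]'
python3 - <<'E'
from h import *
np.set_printoptions(precision=1,suppress=True)
s=observe();c=calibration('wrist');print(s['ee_pos'],s['clock'],s['force'])
save('wrist','wr2',None,1.5);print(calibration('wrist')['eye']-c['eye'])
for t in ('idler',):
    for r in landmark_of(t,'wrist')[:2]: print(t,w('wrist',r['xyz']),r['confidence'])
E
```

```text
clock: 3.38
ee_pos: [461.5, -191.2, 158.8]
tcp_rot: [[-0.963, 0.268, 0.001], [0.268, 0.963, 0.0], [-0.001, 0.0, -1.0]]
force: [-0.6, -0.5, 0.2]
opening: 85.5
[ 461.5 -191.2  158.8] 3.375 [-0.6 -0.5  0.2]
[-0.  -0.1  0.1]
idler [ 353.5 -170.6   -2.1] 0.92
idler [ 457.6 -195.8    1.8] 0.84
```

View pics/wr2.png

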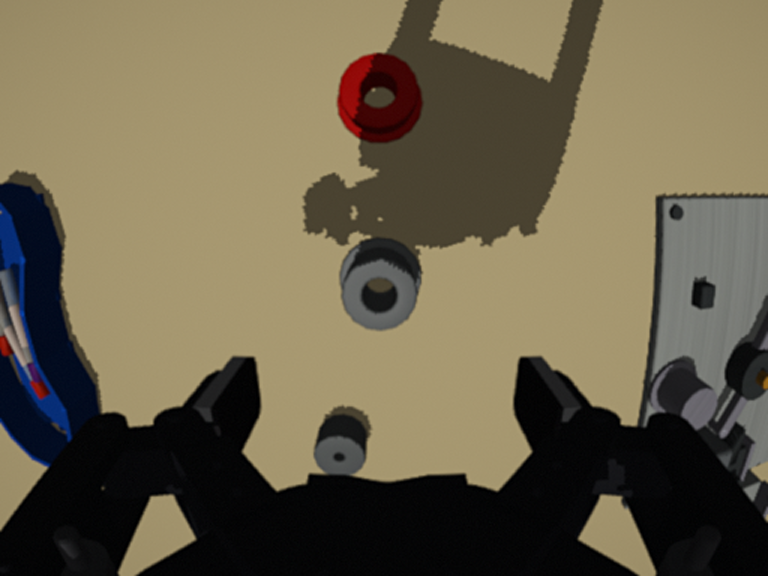

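The idler's top face is centred at about (380,293), between the red look-alike at (380,97) and the spare at (341,455). That is as expected.

```bash
python3 - <<'E'
from h import *
np.set_printoptions(precision=1,suppress=True)
a=np.load('pics/wr2.npy')[:,:,::-1][150:230,215:295]
cv2.imwrite('pics/c3.png',cv2.resize(a,None,fx=6,fy=6,interpolation=2))
g=[rayw(380/1.5-.3,293/1.5-.3,44)];print(g)
p=observe()['ee_pos']
# tool tip mid pixel check: where TCP projects
print(projw(p)*1.5, projw([g[0][0],g[0][1],44])*1.5, shift(np.r_[g[0][:2],0]-np.r_[p[:2],0]))
E
```

```text
[array([ 456.7, -194.5,   44. ])]
[387.1 406. ] [379.6 292.6] [ 3.9 -4.1 -0. ]
```

View pics/c3.png

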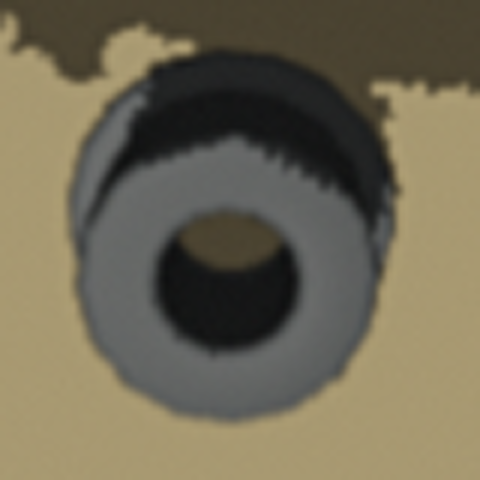

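```bash
python3 -m handwheel '[[2.4,-3.7,20,0,0,0],[0,0,35,0,0,0],[0,0,35,0,0,0],[0,0,25,0,0,0],[0,0,10.5,0,0,0],[0,0,0,0,0,0]]' && python3 -m handwheel '[[0,0,0,0,0,0],[0,0,0,0,0,0],[0,0,0,0,0,0],[0,0,0,0,0,0],[0,0,0,0,0,0]]' -1 40
```

```text
clock: 4.22
ee_pos: [457.7, -195.3, 32.7]
tcp_rot: [[-0.963, 0.27, -0.001], [0.27, 0.963, 0.0], [0.001, 0.0, -1.0]]
force: [-0.3, 0.0, 0.4]
opening: 85.3
clock: 4.85
ee_pos: [458.5, -196.2, 34.0]
tcp_rot: [[-0.963, 0.27, 0.002], [0.27, 0.963, -0.001], [-0.002, -0.0, -1.0]]
force: [-1.3, 0.5, 5.8]
opening: 41.3
```

```bash
python3 -m handwheel '[[0,0,-20,0,0,0],[0,0,-45,0,0,0],[0,0,-52,0,0,0],[14,50,0,0,0,0],[16,51,0,0,0,0],[16,51,0,0,0,0],[16,51,0,0,0,0],[16,51,0,0,0,0],[16,51,0,0,0,0],[16,51,0,0,0,0],[0,0,0,0,0,0],[0,0,0,0,0,0],[0,0,0,0,0,0],[0,0,0,0,0,0]]'
python3 - <<'E'
from h import *
np.set_printoptions(precision=1,suppress=True)
s=observe();c=calibration('wrist');print(s['ee_pos'],s['clock'],s['force'])
im=save('wrist','wr3',None,1.5);print(calibration('wrist')['eye']-c['eye'])
cv2.imwrite('pics/c4.png',cv2.resize(im[:,:,::-1][180:320,190:330],None,fx=4,fy=4,interpolation=2))
E
```

```text
clock: 6.6
ee_pos: [448.3, 175.6, 149.8]
tcp_rot: [[-0.962, 0.272, 0.0], [0.272, 0.962, -0.0], [-0.0, -0.0, -1.0]]
force: [0.2, 0.2, -0.7]
opening: 41.0
[448.3 175.6 149.8] 6.6 [ 0.2  0.2 -0.7]
[-0.   0.1  0. ]
```

View pics/wr3.png

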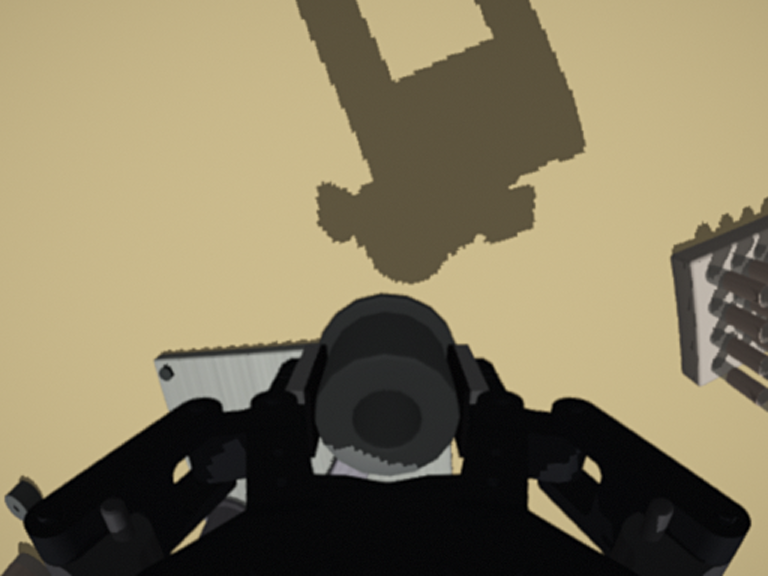

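View pics/c4.png

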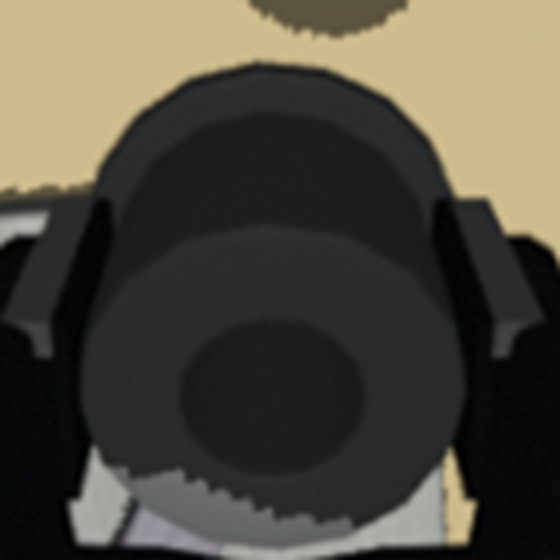

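The gripped roller hides the post in this view, but its own bore shows at about (386,418). I'll work out its offset in the tool from that.

```bash
python3 - <<'E'
from h import *
np.set_printoptions(precision=2,suppress=True)
s=observe();p=np.array(s['ee_pos']);R=np.array(s['tcp_rot'])
for zt in (157,160,163):
    g=rayw(272/4-.4+190,396/4-.4+180,zt); print(g,R.T@(g-p))
# flange radius check: project roller model w/ offset x
import itertools
for dx in (-2,0,2,4):
    o=p+R@np.array([dx,0,0]); u=o[2]-34
    far=projw(np.r_[(o+R@[26,0,0])[:2],u+6]);top=projw(np.r_[(o+R@[21,0,0])[:2],u+44]);bot=projw(np.r_[(o-R@[21,0,0])[:2],u+44])
    print(dx,[(np.array(q)-[190,180]+.4)*4 for q in (far,top,bot)])
E
```

```text
[448.1  175.57 157.  ] [ 0.16 -0.2  -7.18]
[446.33 176.07 160.  ] [  2.    -0.19 -10.18]
[444.57 176.57 163.  ] [  3.83  -0.19 -13.18]
-2 [array([273.88,  90.06]), array([273.9 , 248.52]), array([273.78, 576.28])]
0 [array([273.88,  75.02]), array([273.91, 230.03]), array([273.78, 563.23])]
2 [array([273.88,  59.86]), array([273.91, 211.29]), array([273.79, 549.93])]
4 [array([273.88,  44.6 ]), array([273.91, 192.3 ]), array([273.8 , 536.39])]
```

```bash
python3 -m handwheel '[[-30,1,0,0,0,0],[-30,0.5,0,0,0,0],[0,0,21,0,0,0],[0,0,21,0,0,0],[0,0,0,0,0,0],[0,0,0,0,0,0]]'
python3 - <<'E'
from h import *
np.set_printoptions(precision=1,suppress=True)
s=observe();print(s['ee_pos'],s['clock'],s['force'])
im=save('wrist','wr4')
sc=save('scene','sc4'); t=save('top','top4')
A=cv2.resize(im[:,:,::-1][200:320,200:320],(400,400),interpolation=2)
B=cv2.resize(sc[:,:,::-1][130:230,260:360],(400,400),interpolation=2)
cv2.imwrite('pics/c5.png',np.hstack([A,B]))
print(proj('scene',[505.3,161,66]),proj('scene',[505.3,161,74]))
E
```

```text
clock: 7.4
ee_pos: [506.7, 161.7, 108.5]
tcp_rot: [[-0.963, 0.271, 0.001], [0.271, 0.963, 0.0], [-0.001, 0.0, -1.0]]
force: [0.5, -0.5, -0.7]
opening: 41.2
[506.7 161.7 108.5] 7.4 [ 0.5 -0.5 -0.7]
(np.float64(311.8852088188737), np.float64(169.45611391546527)) (np.float64(312.05449925183774), np.float64(167.05155380941372))
```

View pics/c5.png

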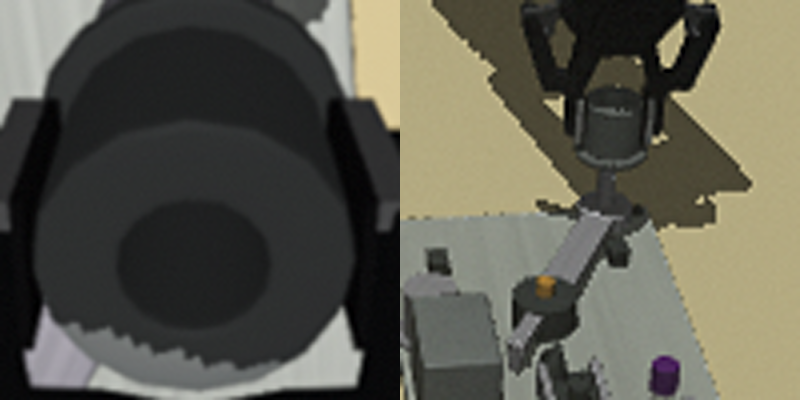

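```bash
python3 - <<'E'
from h import *
np.set_printoptions(precision=2,suppress=True)
sc=np.load('pics/sc4.npy'); 
cv2.imwrite('pics/c6.png',cv2.resize(sc[:,:,::-1][148:192,295:330],None,fx=13,fy=13,interpolation=2))
c=calibration('scene');print(c['rotation'])
print([proj('scene',[503+a,161+b,z]) for a,b,z in ((0,0,66),(0,0,40),(0,10,66),(10,0,66))])
g=sc[168:188,295:330].astype(int).sum(2)//3
for r in g: print(*r)
E
```

```text
[[ 0.26  0.53 -0.81]
 [ 0.97 -0.15  0.21]
 [-0.01 -0.84 -0.55]]
[(np.float64(311.5984884852965), np.float64(169.05200072239668)), (np.float64(311.059422892807), np.float64(176.75497310908895)), (np.float64(314.88651480780817), np.float64(168.5647294200513)), (np.float64(312.850807302631), np.float64(170.81706059694022))]
167 73 62 66 66 67 69 67 68 64 92 95 55 54 52 52 50 53 52 51 49 46 44 45 73 93 62 68 64 68 68 67 68 68 68
162 164 74 62 66 66 65 70 68 51 64 84 91 77 42 50 57 57 53 55 52 48 64 91 90 71 44 66 65 66 68 66 67 68 67
157 162 167 61 67 66 68 65 67 68 47 50 72 87 89 92 90 90 78 94 90 91 92 76 52 46 65 66 68 65 68 65 67 66 65
159 160 163 70 62 66 66 67 67 65 69 58 45 49 57 60 55 76 53 81 72 56 52 39 51 67 68 64 65 68 64 69 67 67 66
156 159 160 166 72 62 65 69 67 67 65 69 70 60 51 41 46 49 43 45 44 53 52 68 66 65 67 66 67 67 66 67 67 67 66
158 158 159 163 166 72 62 67 67 67 67 67 67 68 52 53 62 59 57 70 69 70 68 68 67 66 68 65 67 70 67 65 68 66 68
157 157 158 158 161 166 73 65 68 65 67 66 69 67 51 52 55 60 93 66 66 68 66 65 68 66 66 68 66 65 68 66 70 68 66
159 159 157 157 15
[... 789 characters left out ...]
59 47 51 126 130 61 67 65 49 50 50 52 51 52 55 55 25 25 33 60 67 67 65 68 65 67 66 66
163 147 65 66 66 64 67 56 58 49 80 126 147 167 169 56 60 58 58 58 55 59 50 30 30 35 59 57 68 66 69 69 69 66 67
137 141 147 147 146 149 148 66 66 57 128 123 124 121 122 146 147 129 123 108 101 54 49 53 53 58 56 74 64 69 67 65 66 65 64
138 140 141 145 144 141 143 148 144 100 125 124 121 123 123 120 125 124 53 73 64 55 50 59 60 58 66 156 66 63 62 64 75 75 63
138 137 139 140 139 140 142 142 109 123 124 123 122 120 120 121 124 68 56 70 60 66 62 57 55 64 147 145 78 63 77 73 170 169 71
138 137 138 142 140 142 140 116 125 122 126 121 119 124 121 125 117 39 62 75 56 57 56 66 64 142 142 142 142 71 167 165 162 162 164
```

View pics/c6.png

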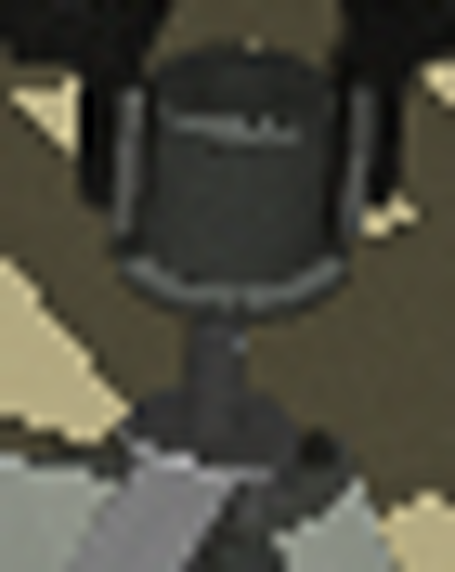

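The scene crop shows the flange about 1 px (roughly 2–3 mm) to the +y side of the post. I'll correct that, then lower partway and check the force.

```bash
python3 -m handwheel '[[-0.5,-2,2,0,0,0],[0,0,3,0,0,0],[0,0,3,0,0,0],[0,0,3,0,0,0],[0,0,3,0,0,0],[0,0,0,0,0,0]]'
python3 - <<'E'
from h import *
sc=save('scene','sc5'); 
cv2.imwrite('pics/c7.png',cv2.resize(sc[:,:,::-1][145:200,290:335],None,fx=10,fy=10,interpolation=2))
E
```

```text
clock: 8.3
ee_pos: [505.9, 159.9, 93.4]
tcp_rot: [[-0.963, 0.27, -0.001], [0.27, 0.963, -0.0], [0.001, -0.0, -1.0]]
force: [-0.5, -0.0, -1.2]
opening: 41.0
```

View pics/c7.png

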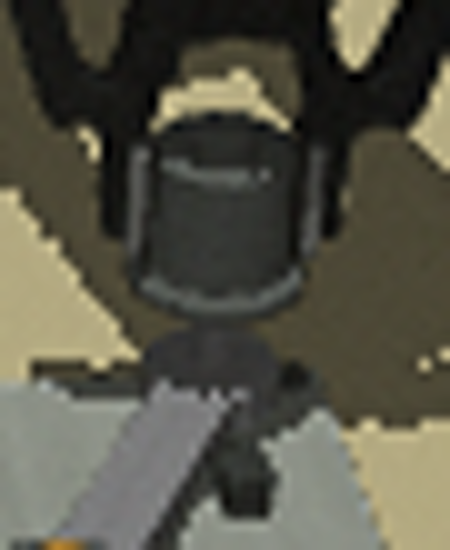

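There is no contact force, and the underside is already about 7 mm below the tip of the post. I'll continue down.

```bash
python3 -m handwheel '[[0,0,5,0,0,0],[0,0,6,0,0,0],[0,0,6,0,0,0],[0,0,5,0,0,0],[0,0,2.5,0,0,0],[0,0,0,0,0,0],[0,0,0,0,0,0]]'
```

```text
clock: 9.22
ee_pos: [506.4, 159.9, 69.5]
tcp_rot: [[-0.963, 0.27, 0.0], [0.27, 0.963, 0.0], [-0.0, 0.0, -1.0]]
force: [0.6, -0.5, 0.5]
opening: 41.1
```

```bash
python3 -m handwheel '[[0,0,1,0,0,0],[0,0,1,0,0,0],[0,0,1,0,0,0],[0,0,0,0,0,0]]'
```

```text
clock: 9.72
ee_pos: [506.1, 159.9, 66.2]
tcp_rot: [[-0.963, 0.27, -0.0], [0.27, 0.963, -0.0], [0.0, -0.0, -1.0]]
force: [-0.6, -0.3, -0.7]
opening: 40.9
```

```bash
python3 -m handwheel '[[0,0,1,0,0,0],[0,0,1,0,0,0],[0,0,0,0,0,0],[0,0,0,0,0,0]]'; python3 - <<'E'
from h import *
sc=save('scene','sc6'); 
cv2.imwrite('pics/c8.png',cv2.resize(sc[:,:,::-1][145:200,290:335],None,fx=10,fy=10,interpolation=2))
E
```

```text
clock: 10.22
ee_pos: [506.3, 160.1, 65.8]
tcp_rot: [[-0.963, 0.27, -0.0], [0.27, 0.963, 0.0], [0.0, -0.0, -1.0]]
force: [-7.1, -0.2, 11.9]
opening: 41.0
```

View pics/c8.png

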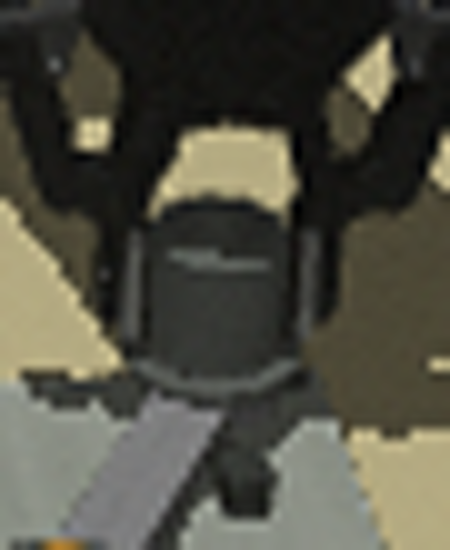

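It is seated: 12 N on the arm pad, and the flange lies on the pad in the scene view. I'll let go, raise slightly and check from the wrist and scene cameras.

```bash
python3 -m handwheel '[[0,0,0,0,0,0],[0,0,0,0,0,0],[0,0,-2,0,0,0],[0,0,0,0,0,0]]' 0.4 30; python3 - <<'E'
from h import *
np.set_printoptions(precision=1,suppress=True)
s=observe();print(s['ee_pos'],s['clock'],s['force'],s['opening'])
sc=save('scene','sc7'); wr=save('wrist','wr7')
A=cv2.resize(sc[:,:,::-1][145:200,290:335],(400,490),interpolation=2)
B=cv2.resize(wr[:,:,::-1][200:320,208:306],(400,490),interpolation=2)
cv2.imwrite('pics/c9.png',np.hstack([A,B]))
for n in('scene','wrist','top'):
  if n=='top': get_image('top')
  for t in ('idler','post_foot','pivot'):
    for r in landmark_of(t,n)[:2]: print(n,t,w(n,r['xyz']),r['confidence'])
E
```

```text
clock: 10.78
ee_pos: [506.3, 159.9, 66.4]
tcp_rot: [[-0.963, 0.27, 0.0], [0.27, 0.963, 0.0], [-0.0, 0.0, -1.0]]
force: [0.8, -0.1, -0.5]
opening: 60.0
[506.3 159.9  66.4] 10.775 [ 0.8 -0.1 -0.5] 59.98016013368674
scene idler [ 354.5 -170.6    0.1] 0.82
scene idler [506.8 158.6  30.3] 0.69
scene post_foot [507.  153.   35.4] 0.86
scene pivot [610.   78.9  26.8] 0.79
wrist idler [508.6 162.9  30.6] 0.71
top idler [ 348.4 -165.4   -1.7] 0.74
top post_foot [502.6 165.9  31.4] 0.8
top pivot [605.2  81.3  32.9] 0.9
```

View pics/c9.png

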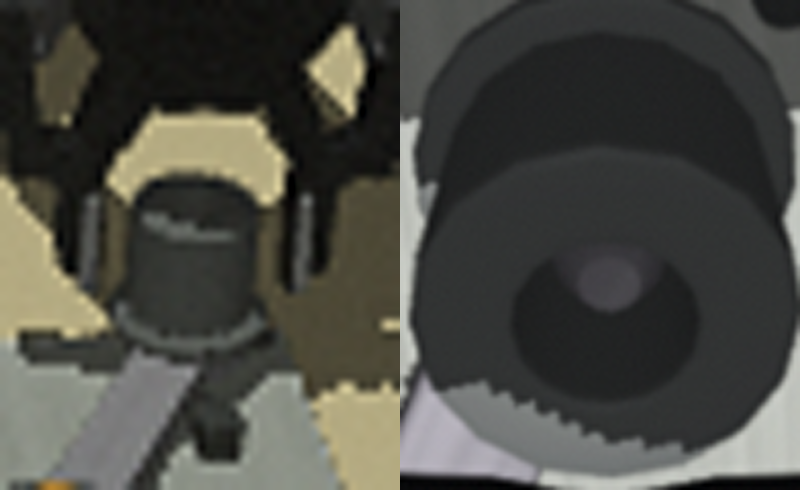

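The roller is home: the flange is flat on the pad and the tip of the post is visible recessed in the bore. Next I'll work out the arc steps.

```bash
python3 - <<'E'
from h import *
np.set_printoptions(precision=1,suppress=True)
print((projw([505.1,160.2,76])-[208,200]+.4)*4.083,(projw([505.1,160.2,66])-[208,200]+.4)*4.083)
R=np.array([[-.963,.27],[.27,.963]])
v=np.array([505.2,160.6])-[606.7,80.5];print(np.hypot(*v))
th=np.arange(0,.8401,.06)
c=np.array([[np.cos(t)*v[0]-np.sin(t)*v[1],np.sin(t)*v[0]+np.cos(t)*v[1]] for t in th])
d=np.diff(c,axis=0)@R
print(d); print(c+[606.7,80.5])
E
```

```text
[206.2 327.3] [206.2 280.3]
129.2991105924554
[[ 2.8 -7.2]
 [ 2.3 -7.4]
 [ 1.9 -7.5]
 [ 1.4 -7.6]
 [ 1.  -7.7]
 [ 0.5 -7.7]
 [ 0.  -7.8]
 [-0.4 -7.7]
 [-0.9 -7.7]
 [-1.4 -7.6]
 [-1.8 -7.5]
 [-2.3 -7.4]
 [-2.7 -7.3]
 [-3.1 -7.1]]
[[505.2 160.6]
 [500.6 154.4]
 [496.3 147.9]
 [492.5 141.1]
 [489.1 134.2]
 [486.1 127. ]
 [483.5 119.7]
 [481.4 112.3]
 [479.7 104.7]
 [478.5  97. ]
 [477.7  89.3]
 [477.4  81.5]
 [477.6  73.8]
 [478.2  66.1]
 [479.3  58.4]]
```

Bore and post tip match the prediction for a coaxial, fully home roller to within about 1 mm. I'll re-grip lightly and do the first half of the arc.

```bash
python3 -m handwheel '[[0,0,0,0,0,0],[0,0,0,0,0,0],[0,0,0,0,0,0],[0,0,0.5,0,0,0]]' -1 30 && python3 -m handwheel '[[1.4,-3.6,0,0,0,0],[1.4,-3.6,0,0,0,0],[2.3,-7.4,0,0,0,0],[1.9,-7.5,0,0,0,0],[1.4,-7.6,0,0,0,0],[0,0,0,0,0,0]]'
```

```text
clock: 11.88
ee_pos: [506.3, 160.0, 66.4]
tcp_rot: [[-0.963, 0.27, 0.0], [0.27, 0.963, 0.0], [-0.0, 0.0, -1.0]]
force: [-3.7, 0.7, 8.4]
opening: 41.2
clock: 12.62
ee_pos: [490.1, 133.9, 66.4]
tcp_rot: [[-0.963, 0.271, 0.001], [0.271, 0.963, 0.001], [-0.0, 0.001, -1.0]]
force: [-0.8, 5.7, 6.8]
opening: 41.5
```

```bash
python3 -m handwheel '[[1,-7.7,0,0,0,0],[0.5,-7.7,0,0,0,0],[0,-7.8,0,0,0,0],[-0.4,-7.7,0,0,0,0],[-0.9,-7.7,0,0,0,0],[-1.4,-7.6,0,0,0,0],[-1.8,-7.5,0,0,0,0],[-2.3,-7.4,0,0,0,0],[-2.7,-7.3,0,0,0,0],[-3.1,-7.1,0,0,0,0],[0,0,0,0,0,0],[0,0,0,0,0,0],[0,0,0,0,0,0]]'
python3 - <<'E'
from h import *
np.set_printoptions(precision=1,suppress=True)
s=observe();print(s['ee_pos'],s['clock'],s['force'],s['opening'])
sc=save('scene','sc8',None,1.5); wr=save('wrist','wr8'); tp=save('top','top8')
A=cv2.resize(sc[:,:,::-1][150:250,250:350],(400,400),interpolation=2)
B=cv2.resize(tp[:,:,::-1][120:220,190:290],(400,400),interpolation=2)
cv2.imwrite('pics/c10.png',np.hstack([A,B]))
cv2.imwrite('pics/c11.png',cv2.resize(wr[:,:,::-1][190:320,190:330],None,fx=4,fy=4,interpolation=2))
for n in('scene','wrist','top'):
  for t in ('idler','post_foot','pivot'):
    for r in landmark_of(t,n)[:2]: print(n,t,w(n,r['xyz']),r['confidence'])
E
```

```text
clock: 14.25
ee_pos: [479.6, 59.0, 66.3]
tcp_rot: [[-0.963, 0.271, -0.001], [0.271, 0.963, 0.002], [0.002, 0.002, -1.0]]
force: [-4.3, 8.0, 11.1]
opening: 41.1
[479.6  59.   66.3] 14.25 [-4.3  8.  11.1] 41.083220912506576
scene idler [483.   59.9  27.2] 0.85
scene idler [ 352.4 -166.6   -0.7] 0.85
scene post_foot [481.2  55.9  32.2] 0.93
scene pivot [609.9  78.9  27.7] 0.97
wrist idler [479.3  62.2  31.2] 0.77
top idler [ 352.4 -162.3    2.1] 0.67
top post_foot [ 562.5 -255.6    0.1] 0.16
top pivot [605.7  79.8  30.6] 0.83
```

View pics/c10.png

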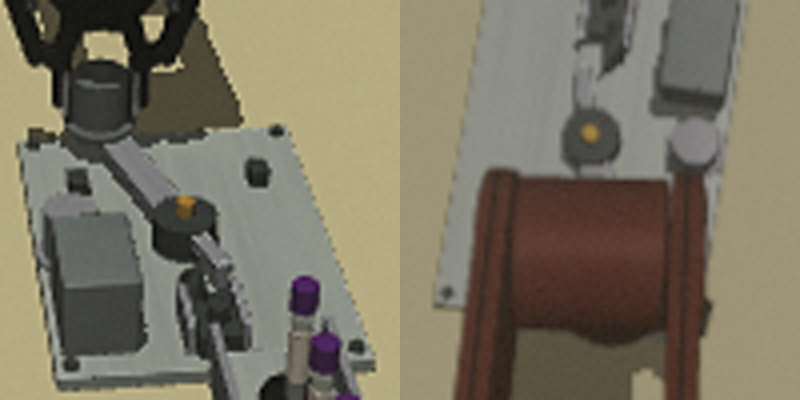

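View pics/c11.png

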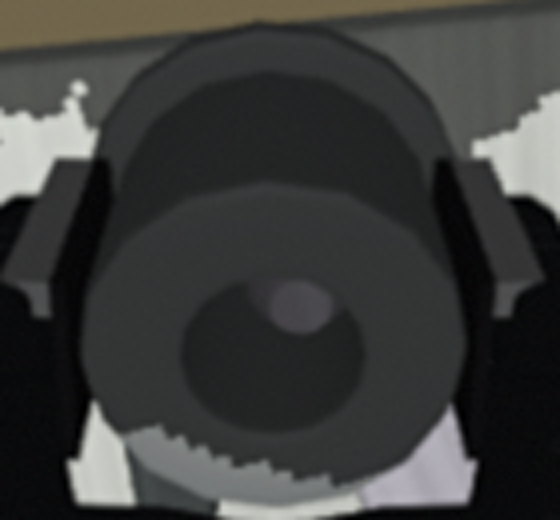

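The arm is at about 0.82 rad, worked out from the post and pivot positions. The roller is pressed down on the pad, the fingers still grip it, and the forces are steady. I'll hand in.

```bash
python3 -m handwheel '[[0,0,0,0,0,0],[0,0,0,0,0,0],[0,0,0,0,0,0]]'; python3 -c "
from rig import *
print(job_done())"
```

```text
clock: 15.22
ee_pos: [479.6, 59.0, 66.3]
tcp_rot: [[-0.963, 0.271, -0.001], [0.271, 0.963, 0.002], [0.002, 0.002, -1.0]]
force: [-4.1, 7.6, 10.4]
opening: 41.3
the job is handed in; nothing more can be done
None
```

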